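# Chuck key home, then refit the lathe's speed knob and hold it in jog

## Task

The chuck key has been left in the little lathe's chuck and the speed knob has come off the control box. Pull the key out and hang it by its T-handle across the two-pronged hook on the headstock and let go of it; then fit the knob on the D-shaft, turned so that its flat matches, push it right down on to the dial and press it in against the jog spring - never press jog while the key is in the chuck. Finish while still holding the knob pressed in, with the key hanging and the other things left where they are.

Things in the scene. Friction and masses are not known exactly. Their poses are not given: they have to be found in the camera images.
- lathe: Small green bench lathe, fixed: bed 390 x 116 mm, headstock at its left (top 150 mm above the bench), chuck, wooden blank and tailstock to the right, black control box 112 x 150 mm, top 51 mm high, in front of the bed. Origin on the bench under the bed's middle; x away from the control side, y along the bed to the headstock, z up.
- chuck_socket (a point): Centre of the bottom of the square key socket in the top of the chuck; lathe axes. The socket is 14 mm square and 18 mm deep, and opens straight up.
- hook_rest (a point): Where the middle of the key's T-bar belongs: midway between the two prongs, 9 mm above their centre lines; lathe axes. Prongs: 6 mm rods along the lathe's x, 36 mm clear between, level for 17 mm before and behind this point; tips (-x) turn up 14 mm, the rear bends down to the headstock front, 40 mm behind. Open above. The bar lies along the lathe's y, the stem hangs between.
- chuck_key: Steel T-handled chuck key, 0.15 kg, at first upright with its stem in the chuck socket. T-bar on top 76 x 12 x 12 mm along the body's x; stem 12 mm square, 100 mm long below the bar, along the body's -y (y points up when it stands or hangs). Origin: halfway along its length, on one face, 6 mm off the stem's axis.
- key_bar (a point): Middle of the key's T-bar, on the stem's axis; axes of the key. The bar's top is 6 mm above, the stem's end 106 mm below. Grip here from above, fingers across the 12 mm.
- key_tip (a point): Centre of the stem's free end; axes of the key.
- speed_knob: Black push-on knob, 0.06 kg: round skirt 42 mm across, 18 mm high, then a grip bar 14 mm wide (y), 40 mm long (x) up to 40 mm. A white line marks the +x end. Origin: centre of the underside; z up. Underneath a D-shaped bore 13.6 mm across, 15.5 mm deep, its flat 4.3 mm from the axis on the white line's side (+x), mouth chamfered 1.2 mm.
- shaft_seat (a point): On the control shaft's axis at the upper face of its grey metal dial (54 mm across, 13 mm above the box when released), where the knob's underside seats; sinks with it. x points out of the shaft's flat, to the red mark on the dial; z up. The upright D-shaft: 12 mm across, flat 3.5 mm from the axis, 14 mm tall above the dial. Knob fits with its white line over the red mark, within 0.15 rad.
- jog (a joint): How far shaft and dial are pressed in, m: 0 released, 0.005 fully in at a hard stop. A spring resists with 4 N at 0 and 8 N at 0.005; the knob's weight alone does not press it. Shaft and dial can also turn together against slight friction (0.02 N m).
- faceplate: Grey round lathe faceplate, 82 mm across, 26 mm high, loose on the bench; leave alone. Origin under its centre.
- live_centre: Steel lathe centre standing on its 42 mm flange, 88 mm high; leave alone. Origin under its centre.
- screwdriver_yellow: Screwdriver with a yellow handle, 200 mm long, lying on the bench; leave alone. Origin under its middle.

How it is judged:
By the outcome, as a careful person would: the job done as asked, in the order asked, and still so for the second after the job is handed in, while the arm keeps its last pose, push and grip.
It also fails if it takes over 54 s, if anything falls off the work surface, if the arm or the gripper's body presses on something with over 40 N, if the wrist force passes 120 N, or if a joint passes its speed limit or range.

## Robot

A 6-joint arm with a two-finger parallel gripper is mounted at the origin on a cart in front of the work surface, level with it; the furniture and walls round the work are solid. World frame = base frame: x ahead of the robot, y to its left, z up, the work surface at z = 0. Lengths are in mm, angles in rad, forces in N, time in s.
With the tool pointing down it reaches from about 300 to 875 mm from the base axis. Payload 6.4 kg.
Tool frame: the origin (TCP) lies on the mounting face of the last link; the fingertips stand 166 mm ahead of it and the grasp point (between the pads) lies 147 mm ahead of it; z points along the fingers, y is the line along which they close (so a half turn about z gives the same grasp; the last joint's range is limited). The gripper opens to 88 mm and grips with 3 to 60 N. Pads are 18 mm wide; open, the fingers measure 123 mm over their backs; the gripper's body (75 mm by 187 mm) begins 45 mm behind the grasp point.
Start: joints at [0.951, 0.181, 1.607, -0, 1.354, -0.206], TCP at [231.194, 526.49, 404.714] pointing down, gripper open.
Joint ranges: [-2.99, 2.99], [-0.89, 2.07], [0.3, 2.58], [-1.14, 4.28], [0, 2.63], [-3.12, 3.12]. Speed limits (rad/s): [2.57, 2.57, 3.01, 3.14, 3.14, 3.14].

## Interface

Orientations are given as a 3x3 rotation matrix whose columns are the frame's x, y, z axes.
In Python, from plant import bot gives the robot as it stands. The module is installed in compiled form; this text tells all that it offers.
- The arm moves only by the shell command python3 -m inch 'ROWS'. ROWS is a JSON list that holds a single list of rows (three levels of brackets), with 1 to 5 rows, each of 5 numbers: dx, dy, dz in mm, then a turn about the tool's z in rad, then the opening from 0.0 (shut) to 1.0 (fully open); each row is the pose to reach, as a shift and turn from the pose commanded when the command began, along the tool's axes at that moment; what a row does not reach only later rows make up. A row lasts 1/8 s, in which the tool goes at most 62.5 mm and 0.188 rad, less where a joint would pass 70% of its speed; a pose out of reach is approached as far as the arm can. The fingers move at their own pace and stop on an object; the grip force is fixed at half the most. Time passes only in rows, so rows that do not move let the fingers close. It prints the time, the measured TCP pose, the force, the opening and the grip force at its end. Input that does not fit is refused with a message, and nothing moves.
- bot.read_state(): the state, without advancing time (a new reading comes with each control period).
- bot.capture(name): name is "scene" or "top" or "wrist"; returns the picture (384x512x3 uint8, red, green, blue); there is no depth.
- bot.camera_params(name): a dict with "vertical_fov" (degrees; the focal length in pixels is half the picture's height over the tangent of half this angle, whatever the lens; pixels are square), "cx", "cy" (the principal point, pixels), "camera_from_world" (4x4, takes a point from world to camera coordinates); the wrist camera has in their place "tool_from_camera" (4x4, takes a point from camera to tool coordinates, whose origin is the TCP and whose axes are the flange's). Camera axes: x right, y down, z forward; pixel columns grow to the right and rows downward; lengths in mm; the calibration is good to about 2 mm. The wrist camera is an equidistant fisheye: a pixel r from the principal point sees the ray r / f radians off the axis. A picture is of the moment at which its call begins: read the wrist's pose just before it. camera_params takes no time and is no camera call.
- bot.finish_job(): hands the job in; it is judged then, once.
The state is a dict: "t": time; "joints": joint angles; "qd": joint speeds; "tau": joint torques, N m; "ee_pos": TCP position; "tcp_rot": TCP orientation; "wrist_force": force on the tool from outside, world axes, zero at the start; "moment": the same for the moment, N m; "finger_gap": opening from 0.0 (shut) to 1.0 (fully open); "finger_force": force on a finger pad.
Only numpy, scipy, OpenCV 4.12 (cv2) and the standard library are available. Lean on these libraries where they do the work, as an engineer would, in place of code of your own. Each camera call takes 0.05 s, during which the arm holds its last target. There are 200 camera calls.

## Working session

There is one attempt and no reset: what is moved stays moved. The work goes in short steps, Python scripts to look and compute and a shell command to move; the robot and the scene stay as the last step left them, time stands still between calls to the robot, and variables do not carry over. Pictures are saved under pics/ and viewed, at most 10 in all, crops included, and the job is handed in when it is done.

```bash
mkdir -p pics; python3 - <<'E'
from plant import bot
import cv2,numpy as np
np.set_printoptions(precision=4,suppress=True)
s=bot.read_state();print(s['t'],s['ee_pos'],s['tcp_rot'],s['wrist_force'],s['finger_gap'])
for n in('scene','top','wrist'):
    im=bot.capture(n);cv2.imwrite(f'pics/{n}0.png',im[...,::-1]);print(n,bot.camera_params(n))
E
```

```text
0.0 [231.0388 526.2807 403.8275] [[-0.9156  0.4021 -0.001 ]
 [ 0.4021  0.9156 -0.0014]
 [ 0.0004 -0.0017 -1.    ]] [ 0.7016 -0.178  -0.5944] 1.0023307496471052
scene {'vertical_fov': 45.834121545626914, 'cx': 262.56590365850894, 'cy': 192.82764235065525, 'camera_from_world': array([[   0.6264,   -0.7794,    0.0148, -344.3987],
       [  -0.4047,   -0.3413,   -0.8484,  311.887 ],
       [   0.6662,    0.5254,   -0.5292, 1134.215 ],
       [   0.    ,    0.    ,    0.    ,    1.    ]])}
top {'vertical_fov': 53.129859550299194, 'cx': 256.89659692896106, 'cy': 193.50607559196553, 'camera_from_world': array([[  -0.054 ,   -0.9985,   -0.0065,   25.2491],
       [  -0.9495,    0.0534,   -0.3092,  532.6841],
       [   0.3091,   -0.0105,   -0.951 , 1367.2387],
       [   0.    ,    0.    ,    0.    ,    1.    ]])}
wrist {'vertical_fov': 65.70646984690485, 'cx': 257.3588105362686, 'cy': 188.91406239153918, 'tool_from_camera': array([[ 0.0003, -0.9599, -0.2805, 71.8699],
       [ 1.    ,  0.0005, -0.0007, -0.1121],
       [ 0.0008, -0.2805,  0.9599, 20.0752],
       [ 0.    ,  0.    ,  0.    ,  1.    ]])}
```

```bash
python3 - <<'E'
import cv2
for n in('scene','top'):
    im=cv2.imread(f'pics/{n}0.png'); cv2.imwrite(f'pics/{n}0b.png',cv2.resize(im,(800,600),interpolation=cv2.INTER_CUBIC))
E
```

```text
(no output)
```

View pics/scene0b.png

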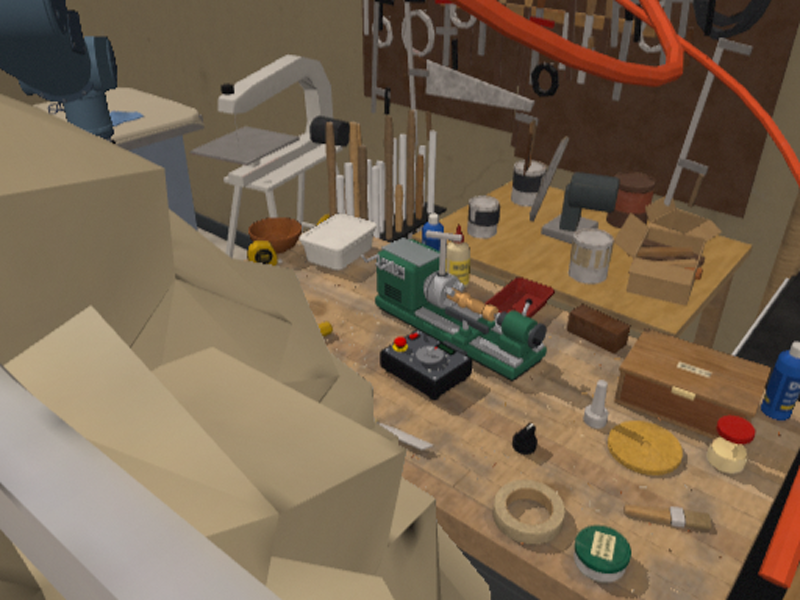

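View pics/top0b.png

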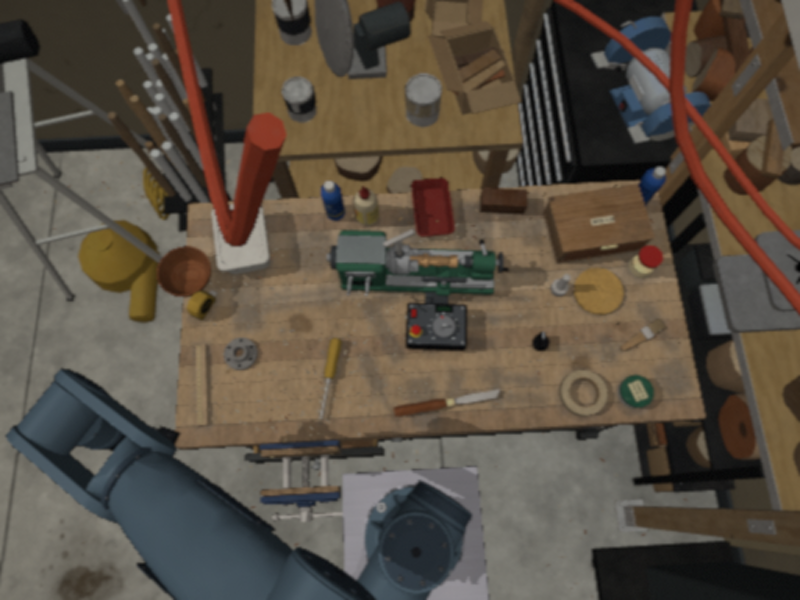

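The views show the lathe in the middle (chuck key T-bar about scene (443,237), top (400,240) in the 800-wide pictures), the control box in front of it (dial top (445,327)), and the knob standing at top (540,342).

```bash
cat > h.py <<'E'
import numpy as np,cv2
from plant import bot
np.set_printoptions(precision=2,suppress=True)
def ray(n,px,pose=None):
    P=bot.camera_params(n);f=192/np.tan(np.radians(P['vertical_fov']/2))
    u=np.array([px[0]-P['cx'],px[1]-P['cy']])
    if n!='wrist':
        M=np.linalg.inv(P['camera_from_world']);d=np.r_[u/f,1]
    else:
        r=np.hypot(*u);a=r/f;d=np.r_[u/max(r,1e-9)*np.sin(a),np.cos(a)]
        T=np.eye(4);T[:3,:3]=pose[1];T[:3,3]=pose[0];M=T@P['tool_from_camera']
    d=M[:3,:3]@d;return M[:3,3],d/np.linalg.norm(d)
def onz(r,z): return r[0]+r[1]*(z-r[0][2])/r[1][2]
def tri(*rs):
    A=sum(np.eye(3)-np.outer(d,d) for o,d in rs);b=sum((np.eye(3)-np.outer(d,d))@o for o,d in rs)
    p=np.linalg.solve(A,b);return p,[np.linalg.norm(np.cross(p-o,d)) for o,d in rs]
def pose():
    s=bot.read_state();return np.array(s['ee_pos']),np.array(s['tcp_rot'])
def proj(p,ps):  # world -> wrist pixel
    P=bot.camera_params('wrist');f=192/np.tan(np.radians(P['vertical_fov']/2))
    T=np.eye(4);T[:3,:3]=ps[1];T[:3,3]=ps[0];c=np.linalg.inv(T@P['tool_from_camera'])@np.r_[p,1]
    r=np.hypot(c[0],c[1]);a=np.arctan2(r,c[2]);return np.array([P['cx'],P['cy']])+f*a*c[:2]/r
def snap(name):
    ps=pose();im=bot.capture('wrist')[...,::-1].copy();cv2.imwrite(f'pics/{name}.png',im)
    np.savez(f'pics/{name}.npz',p=ps[0],R=ps[1]);return im,ps
def load(name):
    z=np.load(f'pics/{name}.npz');return cv2.imread(f'pics/{name}.png'),(z['p'],z['R'])
E
python3 - <<'E'
from h import *
k=1/1.5625
S=lambda *p:ray('scene',np.array(p)*k)
T=lambda *p:ray('top',np.array(p)*k)
print('key',tri(S(443,237),T(400,240)))
print('keyends',onz(T(386,247),200),onz(T(414,232),200))
print('dial',tri(S(431,354),T(445,327)))
print('knob',tri(S(525,438),T(540,342)), onz(T(540,342),20))
print('head corners',[onz(T(*p),150) for p in((337,232),(386,232),(384,257),(336,257))])
print('box',[onz(T(*p),51) for p in((408,304),(467,304),(467,347),(407,347))])
print('bed right end',onz(T(494,293),20))
E
```

```text
key (array([638.42,  -8.31, 219.65]), [np.float64(1.2358459354732023), np.float64(1.2358459354732898)])
keyends [630.58  25.12 200.  ] [664.35 -41.05 200.  ]
dial (array([ 472.96, -108.09,   65.76]), [np.float64(2.7201974244108515), np.float64(2.7201974244107303)])
knob (array([ 434.55, -344.56,   17.94]), [np.float64(2.9132862018508754), np.float64(2.9132862018509407)]) [ 431.92 -341.84   20.  ]
head corners [array([697.79, 141.21, 150.  ]), array([691.09,  23.88, 150.  ]), array([626.83,  31.57, 150.  ]), array([633.27, 144.92, 150.  ])]
box [array([538.96, -20.58,  51.  ]), array([ 530.77, -166.32,   51.  ]), array([ 421.9 , -156.73,   51.  ]), array([429.97, -11.88,  51.  ])]
bed right end [ 565.99 -241.29   20.  ]
```

```bash
python3 -m inch '[[[-557, -351, -76, 0, 1], [-557, -351, -76, 0, 1], [-557, -351, -76, 0, 1], [-557, -351, -76, 0, 1], [-557, -351, -76, 0, 1]]]'
```

```text
t: 0.78
ee_pos: [405.7, 267.6, 440.7]
tcp_rot: [[-0.916, 0.402, 0.0], [0.402, 0.916, 0.0], [-0.0, 0.0, -1.0]]
wrist_force: [0.1, 0.4, -0.3]
finger_gap: 1.003
finger_force: 0.0
```

```bash
python3 -m inch '[[[-293, -185, -40, 0.69, 1], [-293, -185, -40, 0.69, 1], [-293, -185, -40, 0.69, 1], [-293, -185, -40, 0.69, 1], [-293, -185, -40, 0.69, 1]]]'; python3 - <<'E'
from h import *
im,ps=snap('w1');print(ps)
cv2.imwrite('pics/w1b.png',cv2.resize(im,(800,600),interpolation=cv2.INTER_CUBIC))
E
```

```text
t: 1.4
ee_pos: [579.6, 10.1, 476.4]
tcp_rot: [[-0.449, 0.894, -0.0], [0.894, 0.449, 0.0], [0.0, -0.0, -1.0]]
wrist_force: [1.5, 0.2, 0.1]
finger_gap: 1.002
finger_force: 0.0
(array([579.59,  10.13, 476.44]), array([[-0.45,  0.89, -0.  ],
       [ 0.89,  0.45,  0.  ],
       [ 0.  , -0.  , -1.  ]]))
```

View pics/w1b.png

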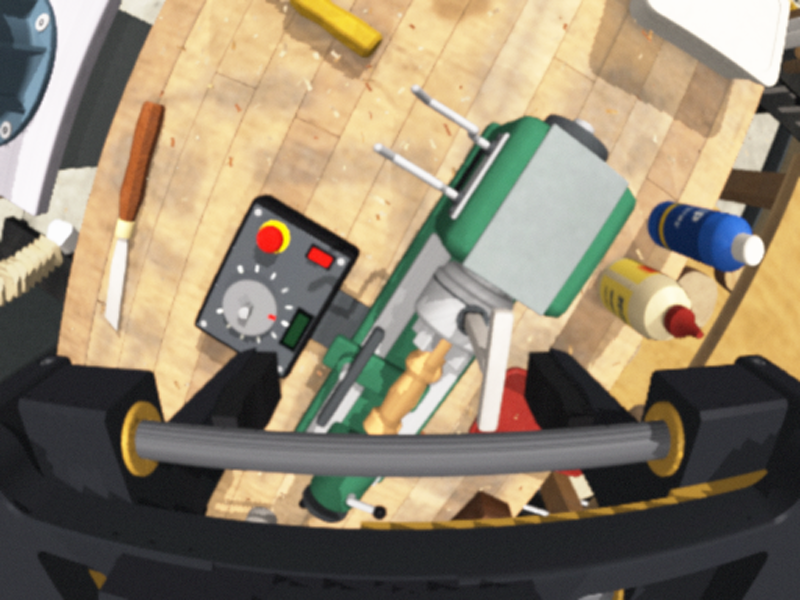

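The wrist view shows the key's bar from (500,308) to (488,428), the hook prongs from (418,90)-(487,145) and (379,148)-(455,193), and the dial at (249,308) with its red mark at (272,317) and shaft at (244,312).

```bash
cat > m.py <<'E'
from h import *
im,ps=load('w1');k=1/1.5625
W=lambda *p:ray('wrist',np.array(p)*k,ps)
for z in(215,220,225):
    a,b=onz(W(501,307),z),onz(W(487,430),z);d=b-a
    print('bar',z,a,b,np.linalg.norm(d),np.degrees(np.arctan2(d[1],d[0])),(a+b)/2)
    a,b=onz(W(512,309),z),onz(W(500,430),z)
print('bar end from scene',tri(W(501,307),ray('scene',np.array((443,237))*k)))
print('head',[onz(W(*p),150) for p in((565,123),(636,187),(548,315),(465,257))])
print('box',[onz(W(*p),51) for p in((262,197),(358,248),(287,376),(197,322))])
for z in (100,110,120,130):
    a,b=onz(W(487,145),z),onz(W(455,193),z);print('hook root',z,a,b,np.linalg.norm(a-b))
    a,b=onz(W(416,90),z+14),onz(W(379,148),z+14);print('  tips',z,a,b,np.linalg.norm(a-b))
print('dial',onz(W(249,308),64),'mark',onz(W(272,317),64),'shaft top',onz(W(244,312),78))
E
python3 m.py
```

```text
bar 215 [631.04  29.79 215.  ] [664.9  -42.73 215.  ] 80.04126105886293 -64.97180909131335 [647.97  -6.47 215.  ]
bar 220 [629.3   30.72 220.  ] [662.46 -40.31 220.  ] 78.38328634056336 -64.97180909131336 [645.88  -4.8  220.  ]
bar 225 [627.57  31.64 225.  ] [660.03 -37.88 225.  ] 76.72531162226387 -64.97180909131332 [643.8   -3.12 225.  ]
bar end from scene (array([648.62,  15.81, 201.72]), [np.float64(16.231732000740845), np.float64(16.231732000740784)])
head [array([631.34, 151.55, 150.  ]), array([700.51, 141.04, 150.  ]), array([688.13,  28.21, 150.  ]), array([613.48,  37.46, 150.  ])]
box [array([447.43,  -6.06,  51.  ]), array([545.9 , -10.12,  51.  ]), array([ 536.13, -157.19,   51.  ]), array([ 431.1 , -147.72,   51.  ])]
hook root 100 [598.38 116.93 100.  ] [593.69  72.27 100.  ] 44.898109648540114
  tips 100 [531.9 127.4 114. ] [527.32  76.81 114.  ] 50.795594809471574
hook root 110 [596.95 115.73 110.  ] [592.39  72.33 110.  ] 43.63828087707334
  tips 110 [532.35 125.85 124.  ] [527.91  76.74 124.  ] 49.312003362245676
hook root 120 [595.52 114.54 120.  ] [591.09  72.39 120.  ] 42.37845210560655
  tips 120 [532.81 124.3  134.  ] [528.49  76.67 134.  ] 47.82841191501976
hook root 130 [594.08 113.34 130.  ] [589.79  72.45 130.  ] 41.11862333413976
  tips 130 [533.26 122.75 144.  ] [529.08  76.59 144.  ] 46.34482046779386
dial [ 478.31 -102.48   64.  ] mark [ 501.53 -100.38   64.  ] shaft top [ 477.82 -101.89   78.  ]
```

```bash
python3 -m inch '[[[-40, 51, 36, 0.03, 1], [-40, 51, 36, 0.03, 1], [-40, 51, 36, 0.03, 1]]]'; python3 - <<'E'
from h import *
im,ps=snap('w2')
cv2.imwrite('pics/w2b.png',cv2.resize(im,(800,600),interpolation=cv2.INTER_CUBIC))
E
```

```text
t: 1.82
ee_pos: [642.3, -0.5, 439.2]
tcp_rot: [[-0.424, 0.906, -0.003], [0.906, 0.424, 0.001], [0.002, -0.002, -1.0]]
wrist_force: [0.5, 0.0, -0.0]
finger_gap: 0.997
finger_force: 0.0
```

View pics/w2b.png

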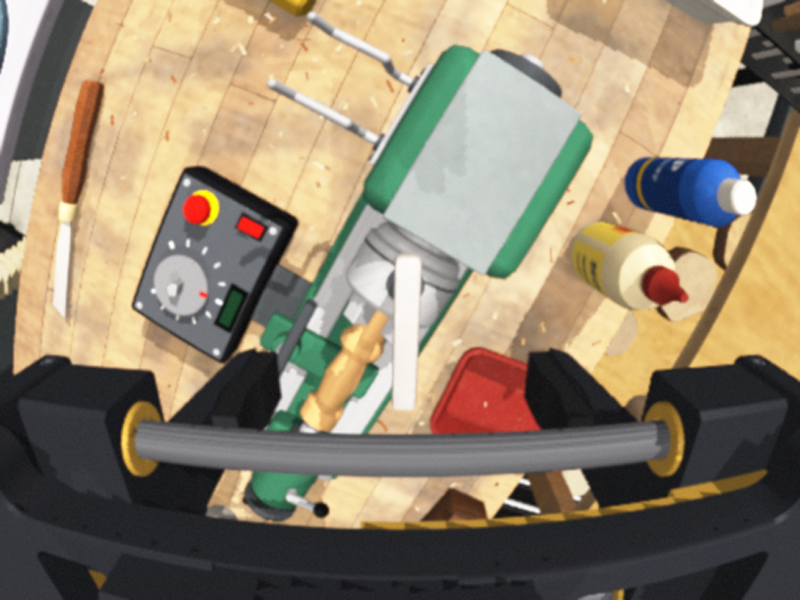

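The bar now runs from (408,257) to (404,410), between the fingers; prong tips at (312,16) and (271,81), roots about (412,82) and (375,138); the dial centre at (180,286), shaft top (173,290), red mark (204,295).

```bash
cat > m2.py <<'E'
from h import *
k=1/1.5625;_,p1=load('w1');_,p2=load('w2')
def t(n,a,b):
    p,e=tri(ray('wrist',np.array(a)*k,p1),ray('wrist',np.array(b)*k,p2));print(n,p,np.round(e,1));return p
a=t('bar near',(501,307),(408,257));b=t('bar far',(487,430),(404,410));print((a+b)/2)
W=lambda *p:ray('wrist',np.array(p)*k,p2)
for z in(222,226,230):
    a,b=onz(W(408,257),z),onz(W(404,410),z);d=b-a;print(z,(a+b)/2,np.linalg.norm(d),np.degrees(np.arctan2(d[1],d[0])))
t('tipL',(416,90),(312,16));t('tipR',(379,148),(271,81))
t('rootL',(487,145),(412,82));t('rootR',(455,193),(376,139))
t('headLF',(510,122),(456,47));
t('h1',(565,123),(499,51));t('h2',(636,187),(580,120));t('h3',(548,315),(487,274));t('h4',(465,257),(386,211))
t('dial',(249,308),(180,286));t('mark',(272,317),(204,295));t('shaft',(244,312),(173,290))
E
python3 m2.py
```

```text
bar near [631.48  28.63 213.88] [0.9 0.9]
bar far [660.66 -38.65 223.91] [0.2 0.2]
[646.07  -5.01 218.89]
222 [645.95  -5.39 222.  ] 75.46288606185189 -66.15785510727453
226 [645.25  -3.97 226.  ] 73.93223454268768 -66.15785510727453
230 [644.56  -2.55 230.  ] 72.40158302352347 -66.15785510727456
tipL [534.96 117.37 180.27] [0.2 0.2]
tipR [531.5   76.68 184.05] [0.4 0.4]
rootL [594.62 113.89 126.58] [0.1 0.1]
rootR [590.02  72.03 127.87] [0.4 0.4]
headLF [606.46 144.45 115.74] [6.3 6.3]
h1 [633.61 153.41 141.26] [0.4 0.4]
h2 [688.47 133.66 172.01] [2.6 2.6]
h3 [680.65  30.05 166.29] [0.6 0.6]
h4 [614.51  35.92 145.11] [1. 1.]
dial [ 478.07 -103.32   62.57] [0.2 0.2]
mark [ 501.01 -102.57   59.39] [0.1 0.1]
shaft [ 477.1  -104.1    73.93] [0.3 0.3]
```

```bash
python3 -m inch '[[[-5, 1, 60, 0, 1], [-5, 1, 75, 0, 1], [-5, 1, 75, 0, 0.1], [-5, 1, 75, 0, 0.1], [-5, 1, 75, 0, 0.1]]]'; python3 -m inch '[[[0, 0, 0, 0, 0.1], [0, 0, 0, 0, 0.1]]]'
```

```text
t: 2.5
ee_pos: [645.8, -4.7, 367.8]
tcp_rot: [[-0.423, 0.906, 0.004], [0.906, 0.423, -0.001], [-0.002, 0.003, -1.0]]
wrist_force: [0.5, 0.4, 0.4]
finger_gap: 0.683
finger_force: 0.0
t: 2.75
ee_pos: [645.5, -4.8, 365.8]
tcp_rot: [[-0.423, 0.906, 0.001], [0.906, 0.423, -0.0], [-0.0, 0.0, -1.0]]
wrist_force: [-0.4, -0.0, -0.1]
finger_gap: 0.457
finger_force: 0.0
```

```bash
python3 -m inch '[[[0, 0, 0, 0, 0], [0, 0, 0, 0, 0], [0, 0, 0, 0, 0], [0, 0, 0, 0, 0], [0, 0, 0, 0, 0]]]'
```

```text
t: 3.38
ee_pos: [645.4, -4.8, 365.3]
tcp_rot: [[-0.423, 0.906, -0.0], [0.906, 0.423, 0.0], [0.0, -0.0, -1.0]]
wrist_force: [-0.4, -0.4, -0.1]
finger_gap: 0.133
finger_force: 30.0
```

```bash
python3 -m inch '[[[0, 0, -10, 0, 0], [0, 0, -20, 0, 0], [0, 0, -40, 0, 0], [0, 0, -80, 0, 0], [0, 0, -120, 0, 0]]]'; python3 - <<'E'
from h import *
im,ps=snap('w3')
cv2.imwrite('pics/w3b.png',cv2.resize(im,(800,600),interpolation=cv2.INTER_CUBIC))
E
```

```text
t: 4.0
ee_pos: [645.2, -4.8, 487.9]
tcp_rot: [[-0.423, 0.906, 0.001], [0.906, 0.423, -0.0], [-0.001, 0.001, -1.0]]
wrist_force: [0.9, -0.2, -1.4]
finger_gap: 0.132
finger_force: 30.0
```

View pics/w3b.png

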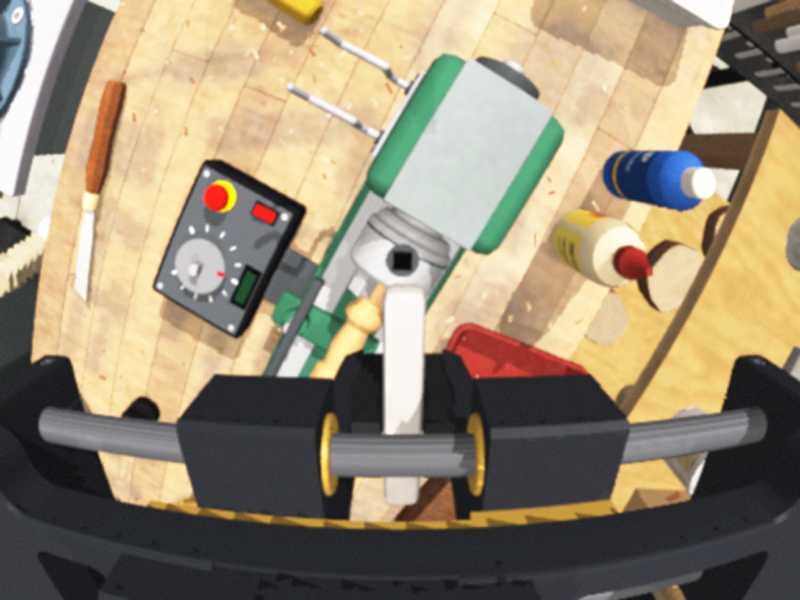

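The key is free of the socket (403,260) and held; its bar spans (405,287) to (402,503); prong tips at (322,33) and (289,88).

```bash
cat >> m2.py <<'E'
print('----')
_,p3=load('w3')
def t3(n,a,b,c):
    p,e=tri(*[ray('wrist',np.array(x)*k,q) for x,q in((a,p1),(b,p2),(c,p3))]);print(n,p,np.round(e,1));return p
TL=t3('tipL',(416,90),(312,16),(323,33));TR=t3('tipR',(379,148),(271,81),(290,88))
RL=t3('rootL',(487,145),(412,82),(410,83));RR=t3('rootR',(455,193),(376,139),(375,136))
print('tip mid',(TL+TR)/2,'root mid',(RL+RR)/2)
for g in(-5,0,5):
    z=p3[0][2]-147+6+g
    A=[p3[1].T@(onz(ray('wrist',np.array(x)*k,p3),z)-p3[0]) for x in((405,288),(402,502))]
    print(g,A,np.linalg.norm(A[0]-A[1]))
E
python3 m2.py|sed 1,/----/d
```

```text
tipL [534.95 116.99 179.73] [0.2 0.7 1. ]
tipR [531.42  76.32 182.22] [0.1 0.9 1. ]
rootL [594.8  114.73 126.59] [1.  0.7 1.7]
rootR [589.7   71.34 129.33] [1.1 0.4 1.5]
tip mid [533.18  96.66 180.98] root mid [592.25  93.03 127.96]
-5 [array([ 37.1 ,   0.84, 145.98]), array([-40.83,   0.01, 146.02])] 77.9420956945652
0 [array([ 38.48,   0.81, 140.98]), array([-36.36,   0.01, 141.02])] 74.84636855158828
5 [array([ 39.86,   0.78, 135.98]), array([-31.88,   0.01, 136.02])] 71.75064140861134
```

```bash
python3 -m inch '[[[131, -42, 0, 0.527, 0], [131, -42, 0, 0.527, 0], [131, -42, 0, 0.527, 0], [131, -42, 0, 0.527, 0], [131, -42, 40, 0.527, 0]]]';python3 -m inch '[[[0, 0, 0, 0, 0], [0, 0, 0, 0, 0]]]'; python3 - <<'E'
from h import *
im,ps=snap('w4');print(ps)
cv2.imwrite('pics/w4b.png',cv2.resize(im,(800,600),interpolation=cv2.INTER_CUBIC))
E
```

```text
t: 4.68
ee_pos: [553.4, 95.6, 449.4]
tcp_rot: [[0.086, 0.996, 0.009], [0.996, -0.086, -0.001], [0.0, 0.009, -1.0]]
wrist_force: [-1.0, -0.2, -3.2]
finger_gap: 0.133
finger_force: 30.0
t: 4.92
ee_pos: [552.6, 95.5, 446.5]
tcp_rot: [[0.089, 0.996, 0.001], [0.996, -0.089, -0.0], [-0.0, 0.001, -1.0]]
wrist_force: [0.2, 1.0, -1.3]
finger_gap: 0.131
finger_force: 30.0
(array([552.61,  95.46, 446.48]), array([[ 0.09,  1.  ,  0.  ],
       [ 1.  , -0.09, -0.  ],
       [-0.  ,  0.  , -1.  ]]))
```

View pics/w4b.png

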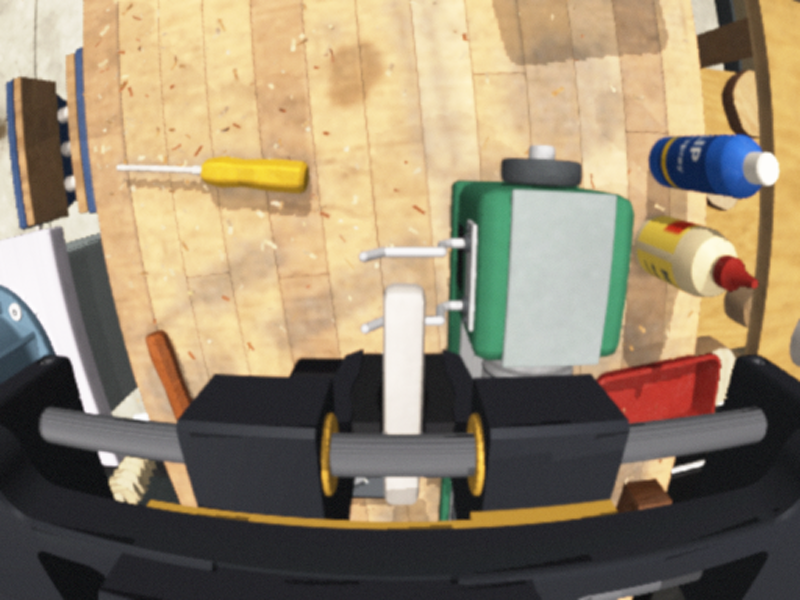

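The hook prongs are level in the picture: the left one from its tip (364,257) through (380,253) to (443,251); the right tip (365,328), its bend (441,321).

```bash
cat > m3.py <<'E'
from h import *
k=1/1.5625;_,p1=load('w1');_,p2=load('w2');_,p3=load('w3');_,p4=load('w4')
def t(n,*xs):
    p,e=tri(*[ray('wrist',np.array(x)*k,q) for x,q in xs]);print(n,p,np.round(e,1));return p
L=t('tipL',((416,90),p1),((312,16),p2),((323,33),p3),((364,257),p4));R=t('tipR',((379,148),p1),((271,81),p2),((290,88),p3),((364,328),p4))
Rt=p4[1]
print('tips in tool',[Rt.T@(x-p4[0]) for x in(L,R)])
for z in(160,167,174):
    print(z,[ (Rt.T@(onz(ray('wrist',np.array(x)*k,p4),z)-p4[0]))[:2] for x in((380,253),(443,251),(375,325),(441,321))])
E
python3 m3.py
```

```text
tipL [534.47 117.75 177.04] [0.5 0.8 1.  0.4]
tipR [530.36  76.76 177.79] [0.9 1.  1.  0.8]
tips in tool [array([ 20.59, -20.29, 269.42]), array([-20.6 , -20.72, 268.67])]
160 [array([ 19.64, -12.64]), array([20.88, 24.18]), array([-24.99, -16.26]), array([-22.43,  23.99])]
167 [array([ 21.01, -12.3 ]), array([22.22, 23.54]), array([-22.45, -15.83]), array([-19.95,  23.36])]
174 [array([ 22.38, -11.97]), array([23.56, 22.91]), array([-19.9, -15.4]), array([-17.47,  22.74])]
```

```bash
python3 -m inch '[[[0, 1.5, 30, 0, 0], [0, 1.5, 60, 0, 0], [0, 1.5, 85, 0, 0], [0, 1.5, 105, 0, 0], [0, 1.5, 112, 0, 0]]]';python3 -m inch '[[[0, 0, 0, 0, 0], [0, 0, 3, 0, 0], [0, 0, 3, 0, 0]]]'
```

```text
t: 5.6
ee_pos: [553.8, 95.7, 333.5]
tcp_rot: [[0.09, 0.996, -0.0], [0.996, -0.09, -0.0], [-0.0, -0.0, -1.0]]
wrist_force: [0.1, 0.1, -1.7]
finger_gap: 0.132
finger_force: 30.0
t: 5.98
ee_pos: [553.6, 96.0, 331.0]
tcp_rot: [[0.09, 0.996, 0.001], [0.996, -0.09, -0.0], [0.0, 0.001, -1.0]]
wrist_force: [-0.5, 0.5, -1.4]
finger_gap: 0.136
finger_force: 30.0
```

```bash
for i in 1 ; do python3 -m inch '[[[0, 0, 2, 0, 0], [0, 0, 4, 0, 0], [0, 0, 4, 0, 0]]]'; done; python3 -m inch '[[[0, 0, 2, 0, 0], [0, 0, 3, 0, 0], [0, 0, 3, 0, 0]]]'
```

```text
t: 6.35
ee_pos: [553.3, 96.0, 326.1]
tcp_rot: [[0.09, 0.996, -0.0], [0.996, -0.09, 0.0], [-0.0, -0.0, -1.0]]
wrist_force: [0.3, -0.3, -2.5]
finger_gap: 0.13
finger_force: 30.0
t: 6.72
ee_pos: [553.3, 96.0, 323.2]
tcp_rot: [[0.09, 0.996, -0.0], [0.996, -0.09, 0.0], [0.0, -0.0, -1.0]]
wrist_force: [-0.9, -0.3, -1.8]
finger_gap: 0.132
finger_force: 30.0
```

```bash
python3 -m inch '[[[0, 0, 2, 0, 0], [0, 0, 3, 0, 0], [0, 0, 3, 0, 0]]]'; python3 -m inch '[[[0, 0, 1, 0, 0], [0, 0, 3, 0, 0], [0, 0, 3, 0, 0]]]'
```

```text
t: 7.1
ee_pos: [553.4, 96.0, 320.3]
tcp_rot: [[0.09, 0.996, -0.0], [0.996, -0.09, 0.0], [-0.0, -0.0, -1.0]]
wrist_force: [0.1, -0.8, -2.3]
finger_gap: 0.132
finger_force: 30.0
t: 7.48
ee_pos: [553.3, 96.0, 317.1]
tcp_rot: [[0.09, 0.996, -0.0], [0.996, -0.09, -0.0], [-0.0, -0.0, -1.0]]
wrist_force: [-1.5, -0.2, -1.1]
finger_gap: 0.128
finger_force: 30.0
```

```bash
python3 -m inch '[[[0, 0, 2, 0, 0], [0, 0, 3, 0, 0], [0, 0, 3, 0, 0]]]'; python3 -c "
from h import *
im,ps=snap('w5');print(ps[0]);cv2.imwrite('pics/w5b.png',cv2.resize(im[120:340,180:330],None,fx=2.7,fy=2.7,interpolation=cv2.INTER_CUBIC))"
```

```text
t: 7.85
ee_pos: [553.5, 96.0, 315.6]
tcp_rot: [[0.09, 0.996, 0.001], [0.996, -0.09, -0.0], [-0.0, 0.001, -1.0]]
wrist_force: [-3.7, -1.0, 5.9]
finger_gap: 0.134
finger_force: 30.0
[553.53  95.99 315.59]
```

View pics/w5b.png

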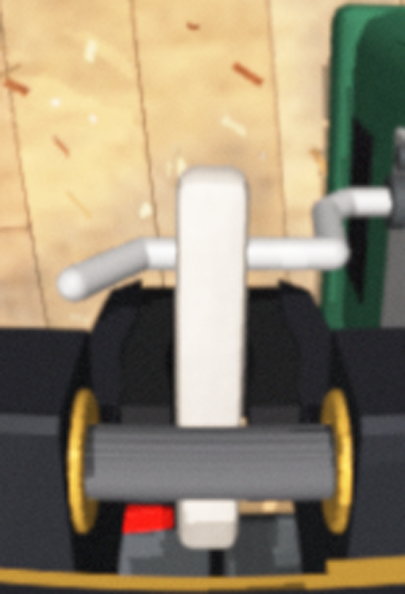

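The bar rests on the prong (contact felt, +7 N) but about 5 mm toward the tips from the level part's middle; I lift slightly, shift, and lower again.

```bash
python3 -m inch '[[[0, 0, -4, 0, 0], [0, 4.5, -4, 0, 0], [0, 4.5, -3, 0, 0], [0, 4.5, -1, 0, 0], [0, 4.5, -0.5, 0, 0]]]'; python3 -m inch '[[[0, 0, 0, 0, 0], [0, 0, 0, 0, 0]]]'
```

```text
t: 8.52
ee_pos: [558.0, 95.6, 315.6]
tcp_rot: [[0.09, 0.996, 0.0], [0.996, -0.09, -0.0], [-0.0, 0.0, -1.0]]
wrist_force: [-3.2, -0.3, 7.4]
finger_gap: 0.132
finger_force: 30.0
t: 8.78
ee_pos: [557.9, 95.6, 315.6]
tcp_rot: [[0.09, 0.996, 0.0], [0.996, -0.09, -0.0], [-0.0, 0.0, -1.0]]
wrist_force: [-2.6, 0.1, 5.1]
finger_gap: 0.134
finger_force: 30.0
```

Resting again; open partly.

```bash
python3 -m inch '[[[0, 0, 0, 0, 0.35], [0, 0, 0, 0, 0.35], [0, 0, 0, 0, 0.35], [0, 0, 0, 0, 0.35]]]'; python3 -m inch '[[[0, 0, -20, 0, 0.35], [0, 0, -40, 0, 0.35], [0, 0, -80, 0, 0.35], [0, 0, -130, 0, 0.35]]]'; python3 -c "
from h import *
im,ps=snap('w6');print(ps[0]);s=bot.capture('scene')[...,::-1];cv2.imwrite('pics/s6.png',s)
a=cv2.resize(im[100:370,150:370],(440,540),interpolation=cv2.INTER_CUBIC);b=cv2.resize(s[130:265,215:305],(360,540),interpolation=cv2.INTER_CUBIC);cv2.imwrite('pics/w6b.png',np.hstack([a,b]))"
```

```text
t: 9.28
ee_pos: [557.9, 95.6, 314.8]
tcp_rot: [[0.09, 0.996, -0.0], [0.996, -0.09, 0.0], [-0.0, -0.0, -1.0]]
wrist_force: [-1.3, -0.3, 0.2]
finger_gap: 0.352
finger_force: 0.0
t: 9.78
ee_pos: [557.5, 95.6, 445.0]
tcp_rot: [[0.09, 0.996, -0.003], [0.996, -0.09, 0.0], [-0.0, -0.003, -1.0]]
wrist_force: [1.6, 0.8, 0.2]
finger_gap: 0.353
finger_force: 0.0
[557.5   95.55 444.96]
```

View pics/w6b.png

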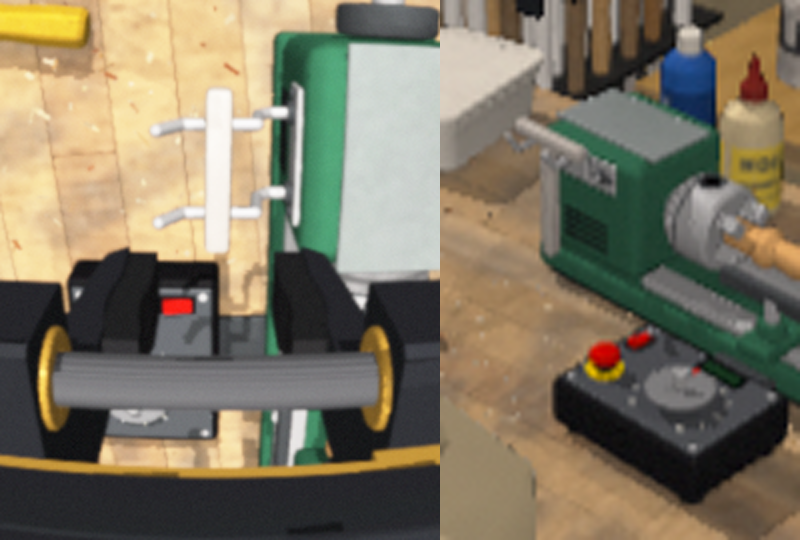

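The key hangs across both prongs, mid-way on the level part. Now to the knob.

```bash
python3 -m inch '[[[-418, -87, 45, 0, 0.6], [-418, -87, 45, 0, 0.6], [-418, -87, 45, 0, 0.6], [-418, -87, 45, 0, 0.6], [-418, -87, 45, 0, 0.6]]]'; python3 -c "
from h import *
print(pose())"
```

```text
t: 10.5
ee_pos: [466.4, -203.4, 411.4]
tcp_rot: [[0.09, 0.996, -0.0], [0.996, -0.09, 0.0], [0.0, -0.0, -1.0]]
wrist_force: [0.7, 0.1, 1.0]
finger_gap: 0.598
finger_force: 0.0
(array([ 466.4 , -203.4 ,  411.38]), array([[ 0.09,  1.  , -0.  ],
       [ 1.  , -0.09,  0.  ],
       [ 0.  , -0.  , -1.  ]]))
```

```bash
python3 -m inch '[[[-113, -23, 11, 0, 0.6], [-113, -23, 11, 0, 0.6], [-113, -23, 11, 0, 0.6]]]'; python3 -c "
from h import *
im,ps=snap('w7');print(ps)
u=proj(np.array([433,-343,20]),ps);print(u)
x,y=int(u[0])-55,int(u[1])-45;c=im[y:y+90,x:x+110];print(x,y)
cv2.imwrite('pics/w7b.png',cv2.resize(c,None,fx=6,fy=6,interpolation=cv2.INTER_CUBIC))"
```

```text
t: 10.88
ee_pos: [432.9, -315.1, 399.8]
tcp_rot: [[0.095, 0.995, -0.001], [0.995, -0.095, 0.001], [0.001, -0.002, -1.0]]
wrist_force: [-0.1, 0.6, 0.2]
finger_gap: 0.595
finger_force: 0.0
(array([ 432.88, -315.15,  399.78]), array([[ 0.09,  1.  , -0.  ],
       [ 1.  , -0.09,  0.  ],
       [ 0.  , -0.  , -1.  ]]))
[259.75 184.83]
204 139
```

View pics/w7b.png

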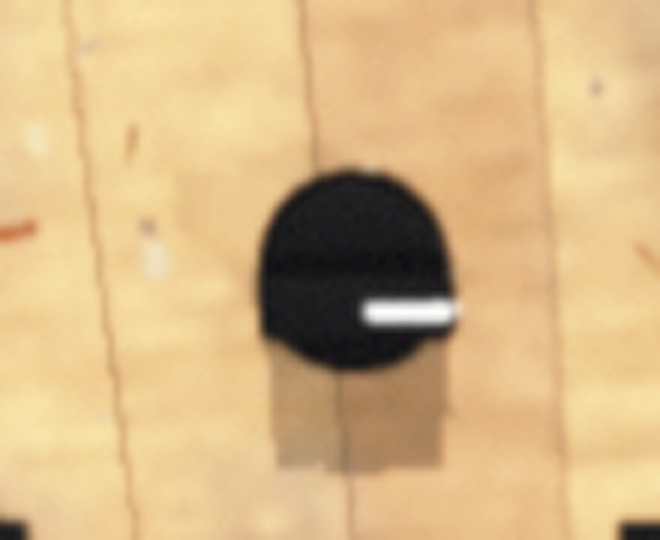

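The knob stands upright; its skirt spans x 258–455 and y 168–370 in the crop (centre ~(356,268)) and the white line runs from (365,312) to (458,312), i.e. toward the tool's +y.

```bash
cat > kn.py <<'E'
from h import *
im,ps=load('w7');x,y=204,139;c=im[y:y+90,x:x+110].astype(int)
w=((c.min(2)>170)&(c.max(2)-c.min(2)<30)).astype(np.uint8)
n,l,st,ce=cv2.connectedComponentsWithStats(w)
for i in range(1,n):
    if st[i,4]>15: print(st[i],ce[i])
W=lambda p,z:onz(ray('wrist',np.array(p)+[x,y],ps),z)
a,b=np.array([366,312])/6-.5+.08,np.array([458,312])/6-.5+.08
A,B=W(a,40),W(b,40);print('line',A,B,np.linalg.norm(A-B))
m=cv2.morphologyEx((c.max(2)<60).astype(np.uint8),cv2.MORPH_OPEN,np.ones((3,3)))
m[85:]=0
cs=max(cv2.findContours(m,cv2.RETR_EXTERNAL,cv2.CHAIN_APPROX_NONE)[0],key=cv2.contourArea)[:,0]
top=cs[cs[:,1]<50];(cx,cy),r=cv2.minEnclosingCircle(top);print('circ',cx,cy,r,W((cx,cy),18),W((cx,cy),10))
q=w.copy();i=max(range(1,n),key=lambda i:st[i,4]*(abs(ce[i][0]-68)<8 and abs(ce[i][1]-52)<6))
pts=np.argwhere(l==i)[:,::-1].astype(float);P=np.array([W(p,40) for p in pts])
d=P[:,:2]-P[:,:2].mean(0);v=np.linalg.svd(d)[2][0];v*=np.sign(v[0]);print('line centre',P.mean(0),'ext',np.ptp(d@v),'ang',np.arctan2(v[1],v[0]),'tool y ang',np.arctan2(ps[1][1,1],ps[1][0,1]))
e=cs[np.abs(cs[:,1]-52)<=2];print('bar ends',e.T, W((e[:,0].min(),52),40),W((e[:,0].max(),52),40))
E
python3 kn.py
```

```text
[61 50 15  4 54] [68.  51.5]
line [ 438.46 -345.09   40.  ] [ 456.7  -346.83   40.  ] 18.330557821714937
circ 58.85570526123047 44.171142578125 15.620914459228516 [ 437.06 -341.76   18.  ] [ 437.   -343.93   10.  ]
line centre [ 447.29 -345.83   40.  ] ext 16.73999684435929 ang -0.0719962726358811 tool y ang -0.09510523065252832
bar ends [[44 44 44 44 44 60 59 59 59 59]
 [50 51 52 53 54 54 53 52 51 50]] [ 418.72 -343.75   40.  ] [ 437.72 -345.55   40.  ]
```

```bash
python3 -m inch '[[[-29.5, 6.9, 0, 0.9, 0.6], [-29.5, 6.9, 0, 0.9, 0.6], [-29.5, 6.9, 0, 0.9, 0.6], [-29.5, 6.9, 0, 0.9, 0.6], [-29.5, 6.9, 0, 0.9, 0.6]]]'; python3 -m inch '[[[0, 0, 60, 0.648, 0.6], [0, 0, 100, 0.648, 0.6], [0, 0, 140, 0.648, 0.6], [0, 0, 140, 0.648, 0.6], [0, 0, 140, 0.648, 0.6]]]'; cat > dl.py <<'E'
from h import *
for nm in('w1','w2','w3'):
    im,ps=load(nm);u=proj(np.array([478,-103,64]),ps)
    c=im.astype(int);yy,xx=np.mgrid[:384,:512];near=np.hypot(xx-u[0],yy-u[1])<20
    hsv=cv2.cvtColor(im,cv2.COLOR_BGR2HSV).astype(int)
    g=((hsv[...,1]<40)&(hsv[...,2]>95)&near).astype(np.uint8)
    g=cv2.morphologyEx(g,cv2.MORPH_OPEN,np.ones((5,5)))
    cs=max(cv2.findContours(g,cv2.RETR_EXTERNAL,cv2.CHAIN_APPROX_NONE)[0],key=cv2.contourArea)
    e=cv2.fitEllipse(cv2.convexHull(cs)); r=(c[...,2]-c[...,1]>60)&(c[...,2]-c[...,0]>60)&near
    m=np.array([xx[r].mean(),yy[r].mean()])
    D,M=(onz(ray('wrist',p,ps),64) for p in(e[0],m));v=M-D
    print(nm,r.sum(),e,D,M,np.hypot(*v[:2]),np.arctan2(v[1],v[0]))
E
python3 dl.py
```

```text
t: 11.55
ee_pos: [439.4, -340.4, 400.9]
tcp_rot: [[0.838, 0.546, -0.0], [0.546, -0.838, 0.001], [0.0, -0.001, -1.0]]
wrist_force: [-0.7, 0.4, -0.4]
finger_gap: 0.601
finger_force: 0.0
t: 12.18
ee_pos: [439.2, -340.6, 260.6]
tcp_rot: [[0.998, -0.064, -0.001], [-0.064, -0.998, 0.001], [-0.001, -0.001, -1.0]]
wrist_force: [-0.1, -0.8, -0.2]
finger_gap: 0.597
finger_force: 0.0
w1 21 ((158.75558471679688, 197.23294067382812), (37.79778289794922, 39.78045654296875), 102.24446868896484) [ 477.68 -101.78   64.  ] [500.97 -99.25  64.  ] 23.425673765050288 0.1081779930907499
w2 22 ((114.39749908447266, 183.59088134765625), (39.44990921020508, 39.78236770629883), 98.48265838623047) [ 477.91 -102.91   64.  ] [500.98 -98.99  64.  ] 23.403737035063912 0.16811834796696562
w3 18 ((126.73426055908203, 171.35023498535156), (39.624961853027344, 39.76544952392578), 6.27412223815918) [ 477.83 -103.11   64.  ] [501.28 -98.84  64.  ] 23.842165224720627 0.18014563404081196
```

```bash
sed -i 's/<20$/<32/' dl.py; python3 dl.py; python3 -m inch '[[[-2, 4.5, 40, 0, 0.6], [-2, 4.5, 60, 0, 0.6], [-2, 4.5, 73, 0, 0.6], [-2, 4.5, 73, 0, 0.6]]]'
```

```text
w1 21 ((159.92274475097656, 196.27273559570312), (59.316280364990234, 61.04667663574219), 89.1782455444336) [478.77 -99.6   64.  ] [500.97 -99.25  64.  ] 22.201622246762387 0.015669871733562338
w2 22 ((115.93656921386719, 183.6063690185547), (59.12763214111328, 64.05131530761719), 11.71780014038086) [ 480.11 -101.91   64.  ] [500.98 -98.99  64.  ] 21.077175171136332 0.1391878466808632
w3 18 ((128.70257568359375, 171.12696838378906), (59.03883743286133, 63.050052642822266), 11.834434509277344) [ 480.75 -101.43   64.  ] [501.28 -98.84  64.  ] 20.697283720730486 0.12568802821355737
t: 12.68
ee_pos: [436.5, -346.1, 187.9]
tcp_rot: [[0.998, -0.066, -0.0], [-0.066, -0.998, 0.001], [-0.0, -0.001, -1.0]]
wrist_force: [-0.1, 0.0, -0.1]
finger_gap: 0.605
finger_force: 0.0
```

```bash
python3 -m inch '[[[0, 0, 0, 0, 0], [0, 0, 0, 0, 0], [0, 0, 0, 0, 0], [0, 0, 0, 0, 0], [0, 0, 0, 0, 0]]]';python3 -m inch '[[[0, 0, 0, 0, 0], [0, 0, 0, 0, 0]]]'; sed -i "s/hsv\[...,2\]>95/hsv[...,2]>int(T)/;s/^for nm/import sys;T=sys.argv[1]\nfor nm/;s/ones((5,5))/ones((7,7))/" dl.py; for T in 120 130 140 150; do python3 dl.py $T;done
```

```text
t: 13.3
ee_pos: [436.4, -346.7, 188.4]
tcp_rot: [[0.998, -0.067, 0.0], [-0.067, -0.998, -0.0], [0.0, 0.0, -1.0]]
wrist_force: [-0.3, 1.2, 2.0]
finger_gap: 0.157
finger_force: 30.0
t: 13.55
ee_pos: [436.4, -346.7, 188.4]
tcp_rot: [[0.998, -0.067, 0.0], [-0.067, -0.998, -0.0], [0.0, 0.0, -1.0]]
wrist_force: [-0.0, 1.5, 4.3]
finger_gap: 0.154
finger_force: 30.0
w1 21 ((158.74899291992188, 196.5371856689453), (36.25477600097656, 37.750728607177734), 133.9705047607422) [ 477.29 -100.8    64.  ] [500.97 -99.25  64.  ] 23.724412256365884 0.06522948535645487
w2 22 ((109.94654083251953, 183.8032989501953), (41.5728759765625, 48.16202926635742), 62.102420806884766) [ 471.58 -106.15   64.  ] [500.98 -98.99  64.  ] 30.259228119439637 0.23895773935082437
w3 18 ((128.5037078857422, 165.97535705566406), (51.06876754760742, 58.817588806152344), 55.726585388183594) [477.9  -94.14  64.  ] [501.28 -98.84  64.  ] 23.84527106637913 -0.19824271979156272
w1 21 ((158.7642059326172, 196.50244140625), (34.91615295410156, 37.10133743286133), 159.2469482421875) [ 477.29 -100.74   64.  ] [500.97 -99.25  64.  ] 2
[... 896 characters left out ...]
2617), 168.8340606689453) [ 477.36 -100.74   64.  ] [501.28 -98.84  64.  ] 23.99755536720911 0.07923905404150577
w1 21 ((158.7930145263672, 196.44862365722656), (33.71358108520508, 35.906158447265625), 147.413330078125) [ 477.31 -100.64   64.  ] [500.97 -99.25  64.  ] 23.70184707587782 0.05867561542235962
w2 22 ((114.8393783569336, 181.91354370117188), (33.369606018066406, 39.329437255859375), 160.3821563720703) [ 477.84 -100.37   64.  ] [500.98 -98.99  64.  ] 23.180899300541892 0.059649855279221925
w3 18 ((126.9835433959961, 169.8999786376953), (31.979246139526367, 36.297855377197266), 172.10313415527344) [ 477.5  -100.83   64.  ] [501.28 -98.84  64.  ] 23.86579921793538 0.08371923692642144
```

```bash
python3 -m inch '[[[0, 0, -50, 0, 0], [0, 0, -112, 0, 0], [-25, -245, -112, -0.135, 0], [-25, -245, -112, -0.135, 0], [-25, -245, -112, -0.135, 0]]]';python3 -m inch '[[[-9, -84, 0, 0, 0], [-9, -84, 0, 0, 0], [-9, -84, 0, 0, 0], [-9, -84, 0, 0, 0]]]'
```

```text
t: 14.18
ee_pos: [429.3, -157.5, 300.0]
tcp_rot: [[0.998, 0.067, 0.0], [0.067, -0.998, -0.0], [0.0, 0.0, -1.0]]
wrist_force: [0.4, 0.4, -0.8]
finger_gap: 0.156
finger_force: 30.0
t: 14.68
ee_pos: [415.5, -76.7, 300.3]
tcp_rot: [[0.998, 0.068, 0.001], [0.068, -0.998, -0.001], [0.001, 0.001, -1.0]]
wrist_force: [0.7, -0.3, -1.4]
finger_gap: 0.156
finger_force: 30.0
```

```bash
python3 -m inch '[[[10, 25, 0, 0, 0], [10, 25, 0, 0, 0], [10, 25, 0, 0, 0]]]'; python3 -c "
from h import *
im,ps=snap('w8');print(ps[0],ps[1])
print(proj(np.array([477.5,-101,64]),ps), proj(ps[0]+ps[1]@[0,0,147],ps))
cv2.imwrite('pics/w8b.png',cv2.resize(im[100:384,120:400],None,fx=2.1,fy=2.1,interpolation=cv2.INTER_CUBIC))"
```

```text
t: 15.05
ee_pos: [426.6, -100.8, 299.8]
tcp_rot: [[0.998, 0.066, -0.001], [0.066, -0.998, 0.001], [-0.001, -0.001, -1.0]]
wrist_force: [0.2, -0.3, -0.2]
finger_gap: 0.159
finger_force: 30.0
[ 426.62 -100.83  299.79] [[ 1.    0.07 -0.  ]
 [ 0.07 -1.    0.  ]
 [-0.   -0.   -1.  ]]
[261.88 133.83] [256.67 258.4 ]
```

View pics/w8b.png

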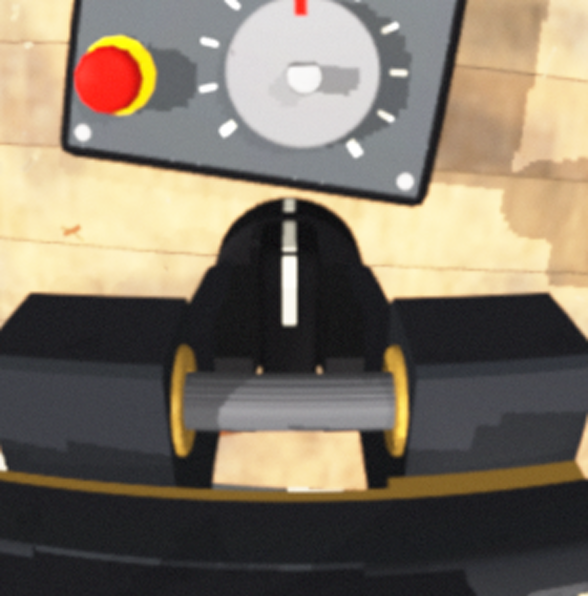

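The knob is held square (white line vertical, top-face end at (290,258) in the crop, skirt edge (290,200)); the dial's centre is about (302,72), its red mark at (300,5).

```bash
cat > d8.py <<'E'
from h import *
im,ps=load('w8');hsv=cv2.cvtColor(im,cv2.COLOR_BGR2HSV).astype(int);c=im.astype(int)
yy,xx=np.mgrid[:384,:512];near=np.hypot(xx-263,yy-134)<52
for T in(140,160,175):
    g=((hsv[...,1]<50)&(hsv[...,2]>T)&near).astype(np.uint8);g=cv2.morphologyEx(g,cv2.MORPH_OPEN,np.ones((9,9)))
    cs=max(cv2.findContours(g,cv2.RETR_EXTERNAL,cv2.CHAIN_APPROX_NONE)[0],key=cv2.contourArea)
    e=cv2.fitEllipse(cv2.convexHull(cs))
    r=(c[...,2]-c[...,1]>60)&(c[...,2]-c[...,0]>60)&near;m=np.array([xx[r].mean(),yy[r].mean()])
    W=lambda p,z:onz(ray('wrist',p,ps),z)
    D,M=W(e[0],64),W(m,64);v=M-D;print(T,e,D,M,np.hypot(*v[:2]),'ang',np.arctan2(v[1],v[0]),'tool',ps[1].T@(D-ps[0]))
    h=cv2.convexHull(cs)[:,0];print(' diam',np.ptp([W(p,64)[1] for p in h]),np.ptp([W(p,64)[0] for p in h]))
C=lambda p:np.array(p)/2.1+[120,100]-.25
t=lambda p,d:ps[1].T@(W(C(p),ps[0][2]-d)-ps[0])
print('shaft top',W(C((304,77)),78))
print('line out',t((290,258),148.4),'inner',t((289,325),148.4),'skirt',t((290,200),188.4),t((290,200),170.4))
print('line bar end mid at bottom of bar',t((290,249),148.4),t((290,223),170.4))
E
python3 d8.py
```

```text
140 ((260.0850830078125, 125.11055755615234), (87.46320343017578, 90.37252807617188), 85.75111389160156) [483.76 -99.27  64.  ] [ 500.7  -100.19   64.  ] 16.964397554029716 ang -0.05416659494280124 tool [ 57.34   2.38 235.73]
 diam 64.21335922419998 64.64790469693122
160 ((263.3673095703125, 133.49862670898438), (72.6321029663086, 73.71894073486328), 101.10211181640625) [ 477.81 -102.06   64.  ] [ 500.7  -100.19   64.  ] 22.96709249301761 ang 0.08146089583715281 tool [ 51.22   4.77 235.74]
 diam 53.5506247385634 52.4904578019258
175 ((263.44439697265625, 133.4166717529297), (72.24259185791016, 72.79602813720703), 103.01252746582031) [ 477.88 -102.11   64.  ] [ 500.7  -100.19   64.  ] 22.907856179455447 ang 0.08393128396346528 tool [ 51.28   4.83 235.74]
 diam 52.39869102525313 51.72467419936362
shaft top [ 477.22 -102.6    78.  ]
line out [ 18.43   0.56 148.38] inner [  1.41   0.34 148.4 ] skirt [ 19.42   0.67 188.38] [ 25.06   0.61 170.38]
line bar end mid at bottom of bar [ 20.59   0.56 148.38] [ 18.9    0.62 170.38]
```

```bash
python3 -m inch '[[[51.1, 4.3, 0, -0.01, 0], [51.1, 4.3, 15, -0.01, 0], [51.1, 4.3, 25, -0.01, 0], [51.1, 4.3, 25, -0.01, 0], [51.1, 4.3, 25, -0.01, 0]]]'; python3 -c "
from h import *
s=bot.read_state();print(s['ee_pos'],s['wrist_force'],s['tau'])
im,ps=snap('w9');c=im.astype(int);r=(c[...,2]-c[...,1]>60)&(c[...,2]-c[...,0]>60);yy,xx=np.mgrid[:384,:512]
u=proj(np.array([500.8,-100,64]),ps);print(u);r&=np.hypot(xx-u[0],yy-u[1])<15;print(r.sum());M=onz(ray('wrist',(xx[r].mean(),yy[r].mean()),ps),64);print(M)"
```

```text
t: 15.72
ee_pos: [477.6, -101.0, 275.2]
tcp_rot: [[0.997, 0.078, -0.0], [0.078, -0.997, 0.0], [-0.0, -0.0, -1.0]]
wrist_force: [-0.5, 0.1, -1.2]
finger_gap: 0.15
finger_force: 30.0
[ 477.64 -101.04  275.24] [-0.54  0.05 -1.16] [  0.05 -36.48 -28.76   0.05  -0.03  -0.  ]
[257.92 179.23]
81
[ 500.66 -100.04   64.  ]
```

```bash
python3 -m inch '[[[0.2, 0.6, 4, 0, 0], [0.2, 0.6, 7, 0, 0], [0.2, 0.6, 9, 0, 0], [0.2, 0.6, 11, 0, 0], [0.2, 0.6, 11, 0, 0]]]'; python3 -m inch '[[[0, 0, 1, 0, 0], [0, 0, 2, 0, 0], [0, 0, 3, 0, 0], [0, 0, 3, 0, 0]]]'
```

```text
t: 16.4
ee_pos: [478.3, -101.7, 263.9]
tcp_rot: [[0.997, 0.078, -0.0], [0.078, -0.997, 0.0], [-0.0, -0.0, -1.0]]
wrist_force: [0.6, -0.0, 0.2]
finger_gap: 0.158
finger_force: 30.0
t: 16.9
ee_pos: [478.3, -101.7, 261.0]
tcp_rot: [[0.997, 0.078, -0.0], [0.078, -0.997, 0.0], [-0.0, -0.0, -1.0]]
wrist_force: [-1.1, -0.9, -1.2]
finger_gap: 0.158
finger_force: 30.0
```

```bash
python3 -m inch '[[[0, 0, 1, 0, 0], [0, 0, 2, 0, 0], [0, 0, 3, 0, 0], [0, 0, 4, 0, 0], [0, 0, 4, 0, 0]]]'; python3 -m inch '[[[0, 0, 1, 0, 0], [0, 0, 2, 0, 0], [0, 0, 3, 0, 0], [0, 0, 3, 0, 0]]]'
```

```text
t: 17.52
ee_pos: [478.3, -101.7, 257.0]
tcp_rot: [[0.997, 0.078, -0.0], [0.078, -0.997, 0.0], [-0.0, -0.0, -1.0]]
wrist_force: [-1.6, -0.3, -2.0]
finger_gap: 0.158
finger_force: 30.0
t: 18.02
ee_pos: [478.3, -101.7, 254.0]
tcp_rot: [[0.997, 0.078, -0.0], [0.078, -0.997, 0.0], [-0.0, -0.0, -1.0]]
wrist_force: [-1.3, -1.7, -0.7]
finger_gap: 0.155
finger_force: 30.0
```

```bash
python3 -m inch '[[[0, 0, 1, 0, 0], [0, 0, 2, 0, 0], [0, 0, 2, 0, 0]]]'; python3 -m inch '[[[0, 0, 1, 0, 0], [0, 0, 2, 0, 0], [0, 0, 2, 0, 0]]]'; python3 -m inch '[[[0, 0, 1, 0, 0], [0, 0, 2, 0, 0], [0, 0, 2, 0, 0]]]'
```

```text
t: 18.4
ee_pos: [478.4, -101.7, 252.2]
tcp_rot: [[0.997, 0.078, -0.0], [0.078, -0.997, -0.0], [-0.0, 0.0, -1.0]]
wrist_force: [-3.4, -1.4, 2.6]
finger_gap: 0.153
finger_force: 30.0
t: 18.77
ee_pos: [478.4, -101.7, 250.2]
tcp_rot: [[0.997, 0.078, -0.0], [0.078, -0.997, -0.0], [-0.0, 0.0, -1.0]]
wrist_force: [-3.2, -0.2, 4.5]
finger_gap: 0.157
finger_force: 30.0
t: 19.15
ee_pos: [478.4, -101.7, 248.2]
tcp_rot: [[0.997, 0.078, 0.0], [0.078, -0.997, -0.0], [-0.0, 0.0, -1.0]]
wrist_force: [-3.8, -1.0, 5.3]
finger_gap: 0.159
finger_force: 30.0
```

```bash
python3 -m inch '[[[0, 0, 1, 0, 0], [0, 0, 1, 0, 0], [0, 0, 1, 0, 0]]]'; python3 -m inch '[[[0, 0, 0.5, 0, 0], [0, 0, 0.5, 0, 0], [0, 0, 0.5, 0, 0]]]'
```

```text
t: 19.52
ee_pos: [478.4, -101.7, 247.3]
tcp_rot: [[0.997, 0.078, 0.0], [0.078, -0.997, -0.0], [0.0, 0.0, -1.0]]
wrist_force: [-4.5, -0.2, 6.9]
finger_gap: 0.156
finger_force: 30.0
t: 19.9
ee_pos: [478.4, -101.7, 247.3]
tcp_rot: [[0.997, 0.078, -0.0], [0.078, -0.997, -0.0], [-0.0, 0.0, -1.0]]
wrist_force: [-6.9, -0.1, 11.2]
finger_gap: 0.159
finger_force: 30.0
```

```bash
python3 - <<'E'
from h import *
s=bot.capture('scene')[...,::-1];o=cv2.imread('pics/s6.png')
print('hook region diff',np.abs(s[150:180,225:270].astype(int)-o[150:180,225:270]).mean(),np.abs(s[150:180,225:270].astype(int)-o[150:180,225:270]).max())
st=bot.read_state();print(st['t'],st['ee_pos'],st['wrist_force'])
print(bot.finish_job())
E
```

```text
hook region diff 8.381481481481481 101
19.95 [ 478.44 -101.73  247.24] [-6.74 -0.08 10.56]
the job is handed in; nothing more can be done
None
```

I handed the job in at 19.95 s: the key was hung on the hook and let go, then the knob was fitted and held against the jog stop at about 11 N. I last saw the key hanging just after release; the final automatic picture comparison of the hook differed (mean 8, max 101), perhaps from the arm or its shadow, and I handed in before looking into it.

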